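# Clear the watch tester bench: sort watches and press dies into their trays

## Task

Sort the mixed handful on the bench: the two round watches go into the round dish, the rectangular watch into the oblong tray, and the two press dies into the tray with two bays, one die in each bay (either way round). Set everything down gently, never dropping it, so that watches lie flat on the tray floor face up, side by side, and dies stand upright; leave the loupe and the little glass pot where they are.

Things in the scene. Friction and masses are not known exactly. Their poses are not given: they have to be found in the camera images.
- watch_diver: The large round watch, no strap: steel case 44 mm in diameter, black dial, dark bezel 41 mm, 15 mm tall (the steel flank is 12 mm tall), 90 g or so. The two lug pairs (11 mm tall, each pair 24 mm wide over its ends) make it 52 mm long along x: hold it across the lug ends, fingers closing along x. The crown stands out 2.5 mm. Origin: centre of its underside; z up out of the glass, x towards 12 o'clock (a lug pair at +x and at -x), the small winding crown on the -y flank.
- watch_dress: The small round watch, no strap: steel case 38 mm in diameter, plain bright rim, grey dial 31 mm, 12 mm tall (flank 10 mm), about 50 g. Lug pairs (9.5 mm tall, each 21 mm wide over its ends) make it 46 mm long along x: hold it across the lug ends. The crown stands out 2 mm. Origin: centre of its underside; z up out of the glass, x towards 12 o'clock (a lug pair at +x and at -x), the small winding crown on the -y flank.
- watch_rect: The rectangular watch, no strap: steel case 42 mm along x and 34 mm along y, black oblong dial, 12 mm tall, about 60 g. Lug pairs (10.5 mm tall, each 28 mm wide over its ends) make it 50 mm long along x: hold it across the lug ends. The crown stands out 2 mm. Origin: centre of its underside; z up out of the glass, x towards 12 o'clock (a lug pair at +x and at -x), the small winding crown on the -y flank.
- die_step: Press die of bare aluminium: a round stepped plug, foot 40 mm in diameter and 14 mm tall, above it a stub 28 mm in diameter and 16 mm tall, 30 mm in all, about 70 g. Stands upright. Origin: centre of its underside, z up; round, so its yaw means nothing.
- die_cup: Press die of white nylon: a plain round puck 44 mm in diameter and 26 mm tall with a grey face, about 60 g. Stands upright. Origin: centre of its underside, z up; round, so its yaw means nothing.
- round_dish: Round wooden dish fixed to the bench, 162 mm across outside, 154 mm inside; rim 12 mm above the bench, floor 4 mm above the bench. Room for two watches side by side. Origin: centre of its underside, on the bench; z up.
- oblong_tray: Oblong wooden tray fixed to the bench, without a divider: 118 mm along its x, 92 mm along its y outside, walls 4 mm thick and 12 mm above the bench, floor 4 mm above the bench (inside 110 by 84 mm). Origin: centre of its underside; z up.
- twin_tray: Narrow wooden tray fixed to the bench, parted by one cross wall into two bays: 72 mm along its x, 140 mm along its y outside, walls and cross wall 4 mm thick and 12 mm above the bench, floor 4 mm above the bench. Each bay is 64 by 64 mm; the bay centres lie at y = +34 mm and y = -34 mm from the origin. Origin: centre of its underside; z up.
- loupe: A bystander: black eye loupe standing on the bench, 36 mm in diameter at the top, 32 mm tall. Origin: centre of its underside. To be left alone.
- pot: A bystander: little closed amber glass pot with a steel cap, 32 mm in diameter, 36 mm tall. Origin: centre of its underside. To be left alone.
Not all that is in view belongs to the job. What is shaped like the twin_tray but purple, red or yellow is not meant.

How it is judged (in metres and radians):
At the end, for the whole second after the job is handed in: Round watches in the round dish (within 66 mm of its centre), rectangular watch in the oblong tray (within 45 x 34 mm), one die in each bay (within 26 mm of its centre), all upright within 0.1 rad, watches face up, undersides within 4 mm of the tray floor, released and at rest (angle between each of watch_diver, watch_dress, watch_rect, die_step, die_cup's own z axis and vertical below 0.1 rad and z of watch_diver in the frame of round_dish between 0.001 and 0.008 m and linear speed of each of watch_diver, watch_dress, watch_rect, die_step, die_cup below 0.02 m/s and angular speed of each of watch_diver, watch_dress, watch_rect, die_step, die_cup below 0.2 rad/s and horizontal distance between each of watch_diver, watch_dress and round_dish below 0.066 m and z of watch_dress in the frame of round_dish between 0.001 and 0.008 m and z of watch_rect in the frame of oblong_tray between 0.001 and 0.008 m and x of watch_rect in the frame of oblong_tray between -0.045 and 0.045 m and y of watch_rect in the frame of oblong_tray between -0.034 and 0.034 m and z of die_step in the frame of twin_tray between 0.001 and 0.008 m and z of die_cup in the frame of twin_tray between 0.001 and 0.008 m and ((y of die_step in the frame of twin_tray between 0.008 and 0.06 m and x of die_step in the frame of twin_tray between -0.026 and 0.026 m and y of die_cup in the frame of twin_tray between -0.06 and -0.008 m and x of die_cup in the frame of twin_tray between -0.026 and 0.026 m) or (y of die_step in the frame of twin_tray between -0.06 and -0.008 m and x of die_step in the frame of twin_tray between -0.026 and 0.026 m and y of die_cup in the frame of twin_tray between 0.008 and 0.06 m and x of die_cup in the frame of twin_tray between -0.026 and 0.026 m))); the robot touches nothing.
It fails at once if the loupe is pushed more than 20 mm from its place (distance of loupe from where it was at the start of the episode above 0.02 m).
It fails at once if the little glass pot is pushed more than 20 mm from its place (distance of pot from where it was at the start of the episode above 0.02 m).
It fails at once if a thing to be sorted falls freely, touched by nothing, with its underside more than 40 mm above the bench ((contact force between watch_diver and anything else below 0.005 N and height (world z) of watch_diver above 0.04 m) or (contact force between watch_dress and anything else below 0.005 N and height (world z) of watch_dress above 0.04 m) or (contact force between watch_rect and anything else below 0.005 N and height (world z) of watch_rect above 0.04 m) or (contact force between die_step and anything else below 0.005 N and height (world z) of die_step above 0.04 m) or (contact force between die_cup and anything else below 0.005 N and height (world z) of die_cup above 0.04 m)).
It also fails if it takes over 128 s, if anything falls off the work surface, if the arm or the gripper's body presses on something with over 40 N, if the wrist force passes 120 N, or if a joint passes its speed limit or range.

## Robot

A 7-joint arm with a two-finger parallel gripper is mounted at the origin on the work surface. World frame = base frame: x ahead of the robot, y to its left, z up, the work surface at z = 0. Lengths are in mm, angles in rad, forces in N, time in s.
With the tool pointing down it reaches from about 425 to 875 mm from the base axis. Payload 9.9 kg.
Tool frame: the origin (TCP) lies on the mounting face of the last link; the fingertips stand 173 mm ahead of it and the grasp point (between the pads) lies env.grasp_offset ahead of it (env.grasp_offset is the distance from the TCP to the grasp point, in mm); z points along the fingers, y is the line along which they close (so a half turn about z gives the same grasp; the last joint's range is limited). The gripper opens to 85 mm and grips with 20 to 120 N. Pads are 22 mm wide; open, the fingers measure 114 mm over their backs; the gripper's body (76 mm by 85 mm) begins 54 mm behind the grasp point. The pads swing forward as they close: fully open they stand 13 mm farther back than shut.
Start: joints at [1.19, 0.576, 0.025, 1.437, -0.015, 1.129, -0.057], TCP at [197.417, -645.493, 404.689] pointing down, gripper open.
Joint ranges: [-2.76, 2.76], [-0.34, 2.15], [-1.52, 1.57], [0.19, 2.46], [-1.09, 4.23], [0.17, 1.99], [-2.82, 2.82]. Speed limits (rad/s): [2.22, 2.22, 3.01, 3.01, 3.14, 3.14, 3.14].

## Interface

Orientations are given as a unit quaternion [w, x, y, z].
In Python, from workcell import sensors, imaging, env gives the robot as it stands. The module is installed in compiled form; this text tells all that it offers.
- The arm moves only by the shell command python3 -m jog 'ROWS' [FORCE]. ROWS is JSON, a list of rows, each a list of 3 entries, a list of its own where there are three numbers: the turn, a rotation vector about the tool's x, y, z in rad, then the shift along the tool's x, y, z in cm, then the opening, from 0 (shut) to 1 (fully open). A call has 1 to 20 rows; each row is the pose to reach, as a shift and turn from the pose commanded when the call began, along the tool's axes at that moment; what a row does not reach only later rows make up. A row lasts 1/12 s, in which the tool goes at most 41.7 mm and 7.16 degrees, less where a joint would pass 70% of its speed; a pose out of reach is approached as far as the arm can. A call with a gripper value outside its range is refused whole. The fingers move at their own pace and stop on an object; FORCE is the grip in N (left out, the last holds). Time passes only in rows, so rows that repeat a pose let the fingers close. It gives the time, the measured TCP pose, the force, the opening and the grip force at its end, in the units of the state.
- sensors.sense(): the state, without advancing time (a new reading comes with each control period).
- imaging.snapshot(name): name is "scene" or "side" or "wrist"; returns a dict with "pixels" (480x640x3 uint8, blue, green, red), "fx", "fy", "cx", "cy" (pixels), "R" (3x3) and "t" (3): a world point X has camera coordinates R X + t; the wrist camera has in their place "tool_from_camera" (4x4, takes a point from camera to tool coordinates, whose origin is the TCP and whose axes are the flange's). Camera axes: x right, y down, z forward; pixel columns grow to the right and rows downward; lengths in mm; the calibration is good to about 2 mm. A picture is of the moment at which its call begins: read the wrist's pose just before it. There is no depth.
- env.close_job(): hands the job in; it is judged then, once.
The state is a dict: "time_s": time; "joint_positions": joint angles; "joint_velocities": joint speeds; "effort": joint torques, N m; "tool_pos": TCP position; "tcp_rot": TCP orientation; "wrist_force": force on the tool from outside, world axes, zero at the start; "ft_torque": the same for the moment, N m; "finger_gap": finger opening in mm; "grip_force": force on a finger pad.
Only numpy, scipy, OpenCV 4.12 (cv2) and the standard library are available. Lean on these libraries where they do the work, as an engineer would, in place of code of your own. Each camera call takes 0.05 s, during which the arm holds its last target. There are 200 camera calls.

## Working session

There is one attempt and no reset: what is moved stays moved. The work goes in short steps, Python scripts to look and compute and a shell command to move; the robot and the scene stay as the last step left them, time stands still between calls to the robot, and variables do not carry over. Pictures are saved under pics/ and viewed, at most 14 in all, crops included, and the job is handed in when it is done.

```bash
mkdir -p pics; ls; cat > h.py <<'E'
import numpy as np, cv2
from workcell import sensors, imaging, env
from scipy.spatial.transform import Rotation as Ro
def tool():
    s=sensors.sense(); q=s["tcp_rot"]; return Ro.from_quat([q[1],q[2],q[3],q[0]]).as_matrix(), np.array(s["tool_pos"])
def snap(n,save=None):
    R,p=tool(); d=imaging.snapshot(n)
    if n=="wrist":
        T=np.array(d["tool_from_camera"]); d["Rw"]=R@T[:3,:3]; d["c"]=R@T[:3,3]+p
    else:
        Rc=np.array(d["R"]); d["Rw"]=Rc.T; d["c"]=-Rc.T@np.array(d["t"])
    d["img"]=np.array(d["pixels"])
    if save: cv2.imwrite("pics/"+save,d["img"])
    return d
def cast(d,u,v,z):
    r=d["Rw"]@np.array([(u-d["cx"])/d["fx"],(v-d["cy"])/d["fy"],1]); return d["c"]+r*(z-d["c"][2])/r[2]
def proj(d,X):
    c=d["Rw"].T@(np.array(X)-d["c"]); return d["fx"]*c[0]/c[2]+d["cx"],d["fy"]*c[1]/c[2]+d["cy"]
E
python3 - <<'E'
from h import *
for n in("scene","side","wrist"):
    d=snap(n,n+"0.png"); print(n,d["c"].round(),d["Rw"].round(2).tolist(),d["fx"])
print(env.grasp_offset,tool())
E
```

```text
pics
scene [1188.   43.  912.] [[0.07, 0.75, -0.65], [1.0, -0.05, 0.05], [0.01, -0.66, -0.75]] 491.5396593785925
side [ 143. 1090.  906.] [[-0.97, -0.16, 0.2], [-0.26, 0.62, -0.74], [-0.01, -0.77, -0.64]] 561.7667312199065
wrist [ 261. -627.  373.] [[0.29, -0.92, -0.25], [-0.96, -0.28, -0.07], [-0.0, 0.26, -0.97]] 412.6156948993299
154.70000000000002 (array([[ 9.56276845e-01,  2.92462667e-01, -4.29643637e-04],
       [ 2.92462978e-01, -9.56276045e-01,  1.23779367e-03],
       [-4.88494802e-05, -1.30932828e-03, -9.99999142e-01]]), array([ 197.39485428, -645.36097272,  404.02096788]))
```

View pics/scene0.png

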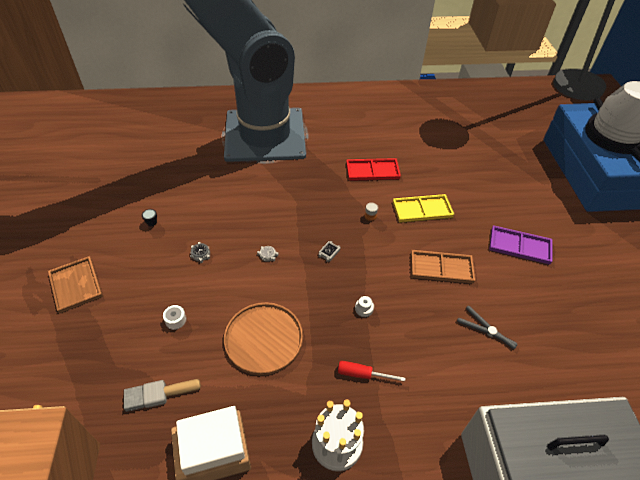

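View pics/side0.png

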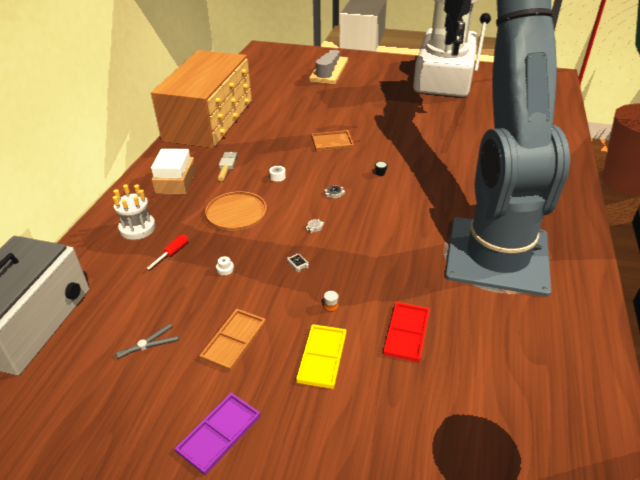

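Scene view: the diver is at (200,252), dress watch (268,254), rect watch (329,250), die_cup (174,317) and die_step (364,306). The round dish is at (263,338), oblong tray (75,284) and wooden twin tray (443,266). Left alone: loupe (150,217) and pot (371,211).

Things that could be confused:
- **twin_tray:** red (373,169), yellow (423,208) and purple (521,244) are decoys. The wooden one at (443,266) is right.
- **oblong_tray:** (75,284) is the one without a divider.
- **White round things:** the block at (338,440) with knobs is not a die. (174,317) is the plain puck and (364,306) is the stepped plug.

```bash
python3 - <<'E'
from h import *
A=snap("scene");B=snap("side")
pts={"diver":((200,252),(334,191),7),"dress":((268,254),(315,226),6),"rect":((329,250),(298,262),6),"cup":((174,312),(278,170),26),"step":((364,300),(224,261),30),"loupe":((150,213),(381,165),32),"pot":((371,206),(331,295),36),"dish":((263,338),(236,210),8),"obl":((75,284),(333,140),8),"twin":((443,266),(233,338),8)}
for k,(a,b,z) in pts.items(): print(k,cast(A,*a,z)[:2].round(),cast(B,*b,z)[:2].round())
def crop(d,u,v,r=24): return cv2.resize(d["img"][v-r:v+r,u-r:u+r],(260,260),interpolation=cv2.INTER_CUBIC)
m=np.vstack([np.hstack([crop(A,*pts[k][0]) for k in g]) for g in(("diver","dress","rect"),("cup","step","twin"))])
cv2.imwrite("pics/crop.png",m)
# tray corners
hsv=cv2.cvtColor(A["img"],cv2.COLOR_BGR2HSV)
for k in("obl","twin","dish"):
    u,v=pts[k][0]; print(k,hsv[v-3:v+4,u+6:u+12].reshape(-1,3).mean(0), hsv[v-60:v-55,u].mean(0))
E
```

```text
diver [ 443. -156.] [ 443. -155.]
dress [459.   4.] [454.   7.]
rect [456. 149.] [457. 149.]
cup [ 618. -193.] [ 617. -191.]
step [617. 207.] [617. 213.]
loupe [ 333. -282.] [ 335. -278.]
pot [346. 263.] [347. 264.]
dish [681.  -9.] [675.  -5.]
obl [ 519. -425.] [ 512. -423.]
twin [522. 407.] [520. 407.]
obl [ 12.76190476 161.54761905 202.47619048] [  9.8 158.2 106.6]
twin [ 12.52380952 161.23809524 214.        ] [ 29.  174.  252.2]
dish [ 12.80952381 161.14285714 216.26190476] [ 10.  159.6 139. ]
```

View pics/crop.png

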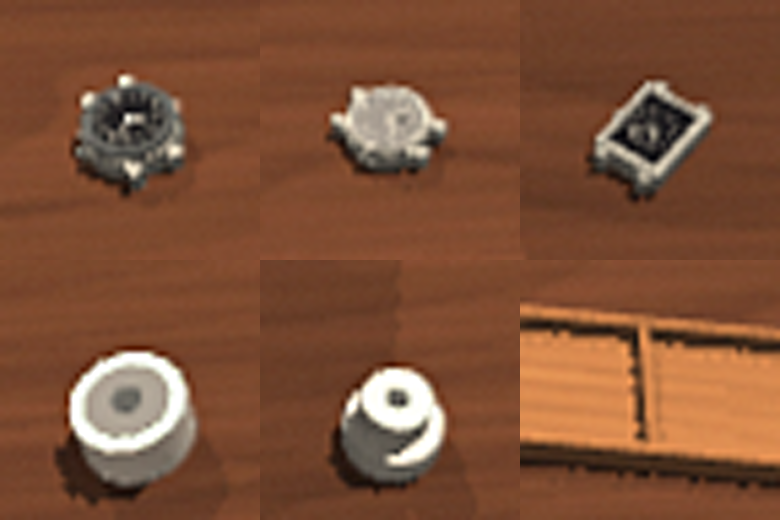

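The crops confirm the choices. Next: tray geometry, and a helper that works out the moves.

```bash
cat >> h.py <<'E'
def plan(x,y,z,deg=None):
    """tool turn/shift to TCP (x,y,z); deg = world angle of the closing line (None: natural)"""
    R,p=tool(); nat=np.degrees(np.arctan2(y,x))
    d=0 if deg is None else (deg-nat+90)%180-90
    yaw=np.radians(nat+d+90)              # tool x; tool y = yaw-90
    c,s=np.cos(yaw),np.sin(yaw)
    Rt=np.array([[c,s,0],[s,-c,0],[0,0,-1]])
    rv=Ro.from_matrix(R.T@Rt).as_rotvec(); sh=R.T@(np.array([x,y,z])-p)/10
    print("turn",rv.round(3).tolist(),"shift cm",sh.round(2).tolist(),"dist",np.linalg.norm(sh).round(1),"rows~",max(np.linalg.norm(sh)/4.17,np.degrees(np.linalg.norm(rv))/7.16).round(1))
E
python3 - <<'E'
from h import *
A=snap("scene")
hsv=cv2.cvtColor(A["img"],cv2.COLOR_BGR2HSV)
m=((hsv[...,2]>150)&(hsv[...,0]<20)&(hsv[...,1]>120)).astype(np.uint8)
m=cv2.morphologyEx(m,cv2.MORPH_CLOSE,np.ones((7,7)))
n,l,st,ce=cv2.connectedComponentsWithStats(m)
for k,(u,v) in {"obl":(80,284),"twin":(450,266),"dish":(263,338)}.items():
    c=max(cv2.findContours((l==l[v,u]).astype(np.uint8),0,2)[0],key=cv2.contourArea).reshape(-1,2)
    P=np.array([cast(A,*q,10)[:2] for q in c],np.float32)
    print(k,st[l[v,u]],cv2.minAreaRect(P))
plan(430,-150,330)
E
```

```text
obl [  48  256   53   54 1842] ((512.9210205078125, -429.22406005859375), (120.93061065673828, 93.42213439941406), 24.249666213989258)
twin [ 412  250   63   31 1554] ((518.111083984375, 406.49810791015625), (141.25975036621094, 74.48383331298828), 79.36148834228516)
dish [ 224  302   79   71 4354] ((675.3125, -9.090957641601562), (161.81837463378906, 159.83421325683594), 2.494917869567871)
turn [-0.001, -0.0, -0.938] shift cm [36.73, -40.57, 7.46] dist 55.2 rows~ 13.2
```

```bash
python3 -m jog '[[[0,0,-0.94],[36.7,-40.6,7.5],0.8],[[0,0,-0.94],[36.7,-40.6,7.5],0.8],[[0,0,-0.94],[36.7,-40.6,7.5],0.8],[[0,0,-0.94],[36.7,-40.6,7.5],0.8],[[0,0,-0.94],[36.7,-40.6,7.5],0.8],[[0,0,-0.94],[36.7,-40.6,7.5],0.8],[[0,0,-0.94],[36.7,-40.6,7.5],0.8],[[0,0,-0.94],[36.7,-40.6,7.5],0.8],[[0,0,-0.94],[36.7,-40.6,7.5],0.8],[[0,0,-0.94],[36.7,-40.6,7.5],0.8],[[0,0,-0.94],[36.7,-40.6,7.5],0.8],[[0,0,-0.94],[36.7,-40.6,7.5],0.8],[[0,0,-0.94],[36.7,-40.6,7.5],0.8],[[0,0,-0.94],[36.7,-40.6,7.5],0.8],[[0,0,-0.94],[36.7,-40.6,7.5],0.8],[[0,0,-0.94],[36.7,-40.6,7.5],0.8]]' 40
python3 - <<'E'
from h import *
d=snap("wrist","w1.png")
print(tool()[1],sensors.sense()["joint_positions"],d["c"],proj(d,(443,-156,6)),proj(d,(457,5,6)))
E
```

```text
time_s: 1.63
tool_pos: [429.8, -149.5, 329.7]
tcp_rot: [0.0, 0.814, 0.581, -0.0]
wrist_force: [-0.4, -1.0, -0.1]
finger_gap: 68.3
grip_force: 0.0
[ 429.37987587 -150.50877728  329.76399651] [ 0.46716306  0.3608853  -0.31199097  2.0877278   0.16675564  0.71615306
 -0.28644017] [451.86382182 -87.8708611  298.39539989] (np.float64(337.6480239580516), np.float64(226.06937035270747)) (np.float64(277.72219774332495), np.float64(-17.521484271848976))
```

View pics/w1.png

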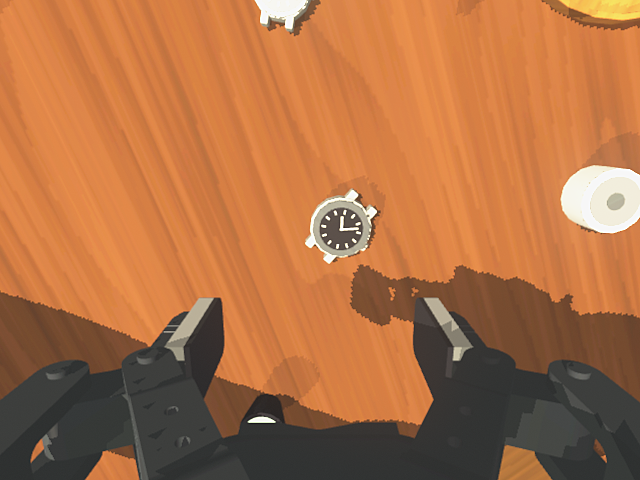

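Wrist view: diver at (342,227), its lug pairs at (352,196)/(374,212) and (310,242)/(330,258). The dress watch is at the top (285,10) and die_cup on the right (605,198).

```bash
cat >> h.py <<'E'
def watch(d,u,v,zc,lugs,zl,r=55):
    """centre from unsaturated blob, axis from lug pixels [a1,a2,b1,b2]"""
    h=cv2.cvtColor(d["img"],cv2.COLOR_BGR2HSV); m=(h[...,1]<90).astype(np.uint8)
    k=np.zeros_like(m); cv2.circle(k,(int(u),int(v)),r,1,-1)
    m=cv2.morphologyEx(m*k,cv2.MORPH_CLOSE,np.ones((5,5)))
    n,l,st,ce=cv2.connectedComponentsWithStats(m); i=1+st[1:,4].argmax()
    P=[cast(d,a,b,zl)[:2] for a,b in lugs]; ax=(P[0]+P[1]-P[2]-P[3])/2
    print("blob",st[i],cast(d,*ce[i],zc)[:2].round(1),"lug centre",np.mean(P,0).round(1),"len",np.linalg.norm(ax).round(1),"w",np.linalg.norm(P[0]-P[1]).round(1),"axis deg",np.degrees(np.arctan2(ax[1],ax[0])).round(1))
    return ce[i],np.degrees(np.arctan2(ax[1],ax[0]))
E
python3 - <<'E'
from h import *
d=snap("wrist")
c,a=watch(d,342,227,8,[(352,196),(374,212),(310,242),(330,258)],8)
X=cast(d,*c,8); plan(X[0],X[1],200,a); plan(X[0],X[1],176,a)
E
```

```text
blob [ 305  187   72   75 3352] [ 445.  -156.3] lug centre [ 444.7 -158.5] len 45.8 w 19.7 axis deg 28.9
turn [-0.0, 0.001, -0.84] shift cm [0.04, 1.67, 12.98] dist 13.1 rows~ 6.7
turn [-0.0, 0.001, -0.84] shift cm [0.04, 1.67, 15.38] dist 15.5 rows~ 6.7
```

```bash
python3 -m jog '[[[0,0,-0.84],[0.05,1.7,6],0.8],[[0,0,-0.84],[0.05,1.7,10],0.8],[[0,0,-0.84],[0.05,1.7,12],0.8],[[0,0,-0.84],[0.05,1.7,13],0.8],[[0,0,-0.84],[0.05,1.7,13],0.8],[[0,0,-0.84],[0.05,1.7,13],0.8],[[0,0,-0.84],[0.05,1.7,13],0.8],[[0,0,-0.84],[0.05,1.7,14],0.8],[[0,0,-0.84],[0.05,1.7,15],0.8],[[0,0,-0.84],[0.05,1.7,15],0.75]]'
python3 - <<'E'
from h import *
d=snap("wrist","w2.png"); T=np.array(d["tool_from_camera"]); print(T.round(2).tolist(),sensors.sense()["finger_gap"],tool()[1])
for u in(200,208,216,222,430,438):
    r=T[:3,:3]@np.array([(u-d["cx"])/d["fx"],(298-d["cy"])/d["fy"],1]); print(u,(T[:3,3]+r*(11-T[0,3])/r[0]).round(1))
E
```

```text
time_s: 2.57
tool_pos: [445.0, -156.7, 178.6]
tcp_rot: [-0.001, 0.509, 0.861, -0.001]
wrist_force: [-0.2, 0.6, -0.4]
finger_gap: 63.8
grip_force: 0.0
[[-0.0, -0.97, -0.26, 65.15], [1.0, -0.0, -0.0, -0.04], [-0.0, -0.26, 0.97, 31.29], [0.0, 0.0, 0.0, 1.0]] 63.78718814808557 [ 445.16714959 -156.44560753  179.28083749]
200 [ 11.  -39.7 159.8]
208 [ 11.  -37.  159.8]
216 [ 11.  -34.3 159.8]
222 [ 11.  -32.3 159.8]
430 [ 11.   37.3 159.5]
438 [ 11.   39.9 159.5]
```

View pics/w2.png

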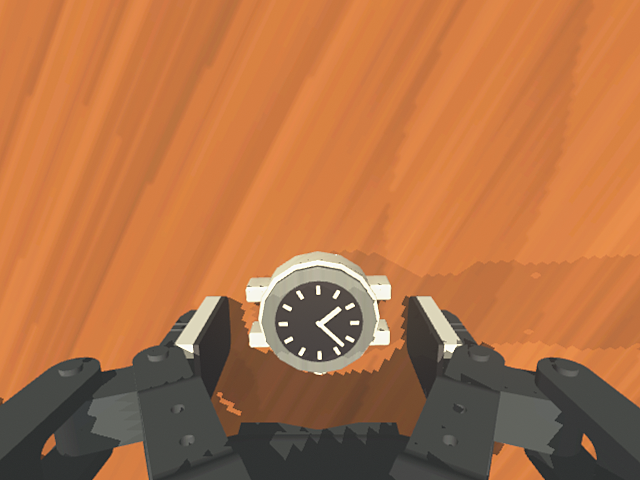

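The watch sits aligned between the pads, with dial centre near (319,320) and the pads either side. By ray the tips are about 160–163 mm ahead of the TCP at this gap, so I'll lower and close.

```bash
python3 -m jog '[[[0,0,0],[0,0,0.4],0.72],[[0,0,0],[0,0,0.8],0.68],[[0,0,0],[0,0,0.8],0.68],[[0,0,0],[0,0,0.8],0.65]]'
python3 - <<'E'
from h import *
d=snap("wrist","w3.png"); R,p=tool(); s=sensors.sense(); print(p,s["finger_gap"],s["wrist_force"])
for z in (160,164,168): print(z,[np.round(proj(d,R@np.array([11,y,z])+p)) for y in(-28,28)])
print(proj(d,R@np.array([0,0,p[2]-8])+p), proj(d,R@np.array([0,0,p[2]-15])+p))
cv2.imwrite("pics/w3c.png",cv2.resize(d["img"][230:430,170:470],(750,500)))
E
```

```text
time_s: 2.95
tool_pos: [445.8, -155.1, 171.7]
tcp_rot: [-0.0, 0.508, 0.862, -0.0]
wrist_force: [-0.2, -0.7, 0.6]
finger_gap: 55.1
grip_force: 0.0
[ 445.8698189  -155.04474396  171.81123288] 55.490941223035506 [-0.03186235  0.03577903 -0.25675437]
160 [array([235., 298.]), array([402., 298.])]
164 [array([237., 293.]), array([400., 293.])]
168 [array([240., 289.]), array([398., 289.])]
(np.float64(318.74764827987406), np.float64(322.57715897909105)) (np.float64(318.7799513530159), np.float64(331.98384536940074))
```

View pics/w3c.png

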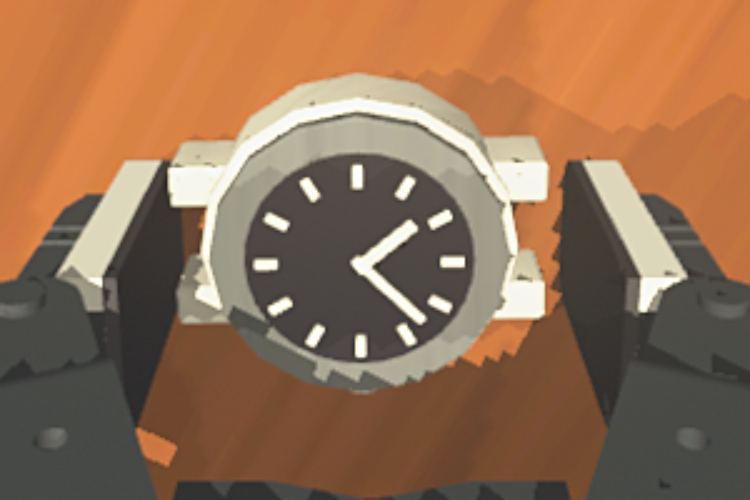

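Tips are about 8 mm above the bench, so I'll lower 5 mm, grip and lift.

```bash
python3 -m jog '[[[0,0,0],[0,0,0.3],0.65],[[0,0,0],[0,0,0.5],0.65],[[0,0,0],[0,0,0.5],0.65],[[0,0,0],[0,0,0.5],0.5],[[0,0,0],[0,0,0.5],0.5],[[0,0,0],[0,0,0.5],0.5],[[0,0,0],[0,0,0.5],0.5]]' 40
python3 -c "
from h import *; plan(*tool()[1][:2],250,28)"
```

```text
time_s: 3.58
tool_pos: [446.7, -155.4, 170.1]
tcp_rot: [0.003, 0.508, 0.861, -0.0]
wrist_force: [-6.9, 0.1, 60.6]
finger_gap: 50.7
grip_force: 67.6
turn [0.003, 0.006, 0.016] shift cm [-0.05, 0.02, -7.99] dist 8.0 rows~ 1.9
```

The fingertips are pressing on the bench (60 N), so contact comes at TCP ≈170 for this gap. Lifting.

```bash
python3 -m jog '[[[0,0,0],[0,0,-0.3],0.5],[[0,0,0],[0,0,-0.5],0.5],[[0,0,0],[0,0,-1.5],0.5],[[0,0,0],[0,0,-3],0.5],[[0,0,0],[0,0,-4],0.5],[[0,0,0],[0,0,-4],0.5]]'
python3 - <<'E'
from h import *
d=snap("wrist","w4.png"); R,p=tool(); print(p)
cv2.imwrite("pics/w4c.png",cv2.resize(d["img"][230:430,170:470],(600,400)))
# dish: diver at +33 along tool x, closing tangential
plan(677-33,-8,240,90); plan(677-33,-8,176,90)
E
```

```text
time_s: 4.08
tool_pos: [446.2, -155.1, 207.9]
tcp_rot: [0.001, 0.508, 0.862, 0.0]
wrist_force: [0.3, 1.1, -1.1]
finger_gap: 50.5
grip_force: 41.8
[ 446.05678382 -155.1716044   207.08850639]
turn [0.002, -0.001, 2.076] shift cm [3.29, 24.45, -3.27] dist 24.9 rows~ 16.6
turn [0.002, -0.001, 2.076] shift cm [3.29, 24.44, 3.13] dist 24.9 rows~ 16.6
```

View pics/w4c.png

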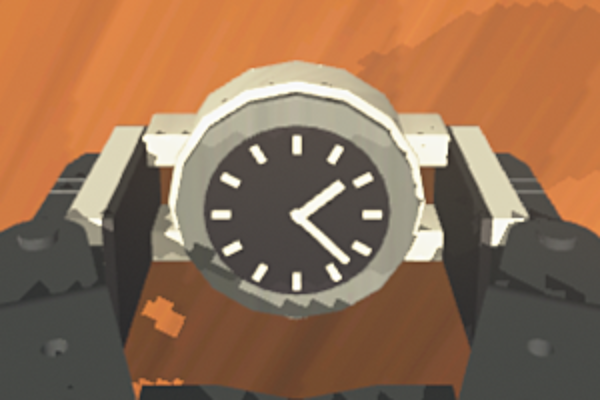

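Diver is held level, dial at about (298,215) in the crop. Carrying it to the dish.

```bash
python3 -m jog '[[[0,0,0.1],[0.4,2,-3.3],0.5],[[0,0,0.24],[0.8,5,-3.3],0.5],[[0,0,0.36],[1.2,8,-3.3],0.5],[[0,0,0.48],[1.6,11,-3.3],0.5],[[0,0,0.6],[2,14,-3.3],0.5],[[0,0,0.72],[2.4,17,-3.3],0.5],[[0,0,0.84],[2.7,20,-3.3],0.5],[[0,0,0.96],[3,22,-3.3],0.5],[[0,0,1.08],[3.2,23.5,-3.3],0.5],[[0,0,1.2],[3.3,24.4,-3.3],0.5],[[0,0,1.32],[3.3,24.4,-3.3],0.5],[[0,0,1.44],[3.3,24.4,-3.3],0.5],[[0,0,1.56],[3.3,24.4,-3.3],0.5],[[0,0,1.68],[3.3,24.4,-2.5],0.5],[[0,0,1.8],[3.3,24.4,-1],0.5],[[0,0,1.92],[3.3,24.4,0.5],0.5],[[0,0,2.04],[3.3,24.4,1.5],0.5],[[0,0,2.08],[3.3,24.4,2],0.5],[[0,0,2.08],[3.3,24.4,2],0.5]]'
python3 - <<'E'
from h import *
print(tool()[1]); plan(644,-8,176,90); plan(644,-8,174.5,90)
E
```

```text
time_s: 5.72
tool_pos: [642.4, -7.6, 183.9]
tcp_rot: [0.001, 1.0, -0.002, -0.002]
wrist_force: [-0.1, 0.1, -1.0]
finger_gap: 50.3
grip_force: 42.3
[642.4263607   -7.56385815 183.93726255]
turn [0.002, 0.004, -0.005] shift cm [0.16, 0.04, 0.79] dist 0.8 rows~ 0.2
turn [0.002, 0.004, -0.005] shift cm [0.16, 0.04, 0.94] dist 1.0 rows~ 0.2
```

```bash
python3 -m jog '[[[0,0,0],[0,0,0.3],0.5],[[0,0,0],[0,0,0.6],0.5],[[0,0,0],[0,0,0.8],0.5],[[0,0,0],[0,0,0.8],0.5],[[0,0,0],[0,0,0.8],0.5]]'
```

```text
time_s: 6.13
tool_pos: [643.3, -8.1, 178.8]
tcp_rot: [-0.0, 1.0, -0.001, 0.0]
wrist_force: [-0.6, -0.2, -1.4]
finger_gap: 50.2
grip_force: 42.3
```

```bash
python3 -m jog '[[[0,0,0],[0,0,0.2],0.5],[[0,0,0],[0,0,0.3],0.5],[[0,0,0],[0,0,0.3],0.5],[[0,0,0],[0,0,0.3],0.5]]'; python3 -m jog '[[[0,0,0],[0,0,0.1],0.5],[[0,0,0],[0,0,0.1],0.5],[[0,0,0],[0,0,0.1],0.5]]'
```

```text
time_s: 6.47
tool_pos: [643.3, -7.9, 175.7]
tcp_rot: [-0.0, 1.0, -0.002, 0.0]
wrist_force: [-0.4, -0.3, -0.6]
finger_gap: 50.9
grip_force: 42.3
time_s: 6.72
tool_pos: [643.3, -7.8, 174.7]
tcp_rot: [-0.0, 1.0, -0.002, 0.0]
wrist_force: [0.2, 0.6, -0.9]
finger_gap: 50.5
grip_force: 42.3
```

```bash
python3 -m jog '[[[0,0,0],[0,0,0.1],0.5],[[0,0,0],[0,0,0.1],0.5],[[0,0,0],[0,0,0.1],0.5]]'; python3 -m jog '[[[0,0,0],[0,0,0.1],0.5],[[0,0,0],[0,0,0.1],0.5],[[0,0,0],[0,0,0.1],0.5]]'
```

```text
time_s: 6.97
tool_pos: [643.3, -7.9, 174.6]
tcp_rot: [-0.0, 1.0, -0.002, 0.0]
wrist_force: [-3.0, -0.1, 7.7]
finger_gap: 50.9
grip_force: 47.1
time_s: 7.22
tool_pos: [643.2, -7.9, 174.5]
tcp_rot: [-0.0, 1.0, -0.002, 0.0]
wrist_force: [-5.9, 0.4, 18.1]
finger_gap: 50.7
grip_force: 52.5
```

Touchdown at TCP 174.6. Release, rise and go over the dress watch.

```bash
python3 -m jog '[[[0,0,0],[0,0,-0.1],0.7],[[0,0,0],[0,0,-0.1],0.75],[[0,0,0],[0,0,-0.1],0.75],[[0,0,0],[0,0,-0.1],0.75],[[0,0,0],[0,0,-2],0.75],[[0,0,0],[0,0,-5],0.75],[[0,0,0],[0,0,-8],0.75],[[0,0,0],[0,0,-10],0.75]]'
python3 - <<'E'
from h import *
plan(452,5,290,None)
E
```

```text
time_s: 7.88
tool_pos: [643.7, -8.0, 274.9]
tcp_rot: [0.0, 1.0, -0.002, 0.001]
wrist_force: [0.7, 0.4, 0.2]
finger_gap: 64.0
grip_force: 0.0
turn [0.001, -0.001, -1.585] shift cm [-19.17, -1.24, -1.54] dist 19.3 rows~ 12.7
```

```bash
python3 -m jog '[[[0,0,-1.58],[-19.2,-1.2,-1.5],0.75],[[0,0,-1.58],[-19.2,-1.2,-1.5],0.75],[[0,0,-1.58],[-19.2,-1.2,-1.5],0.75],[[0,0,-1.58],[-19.2,-1.2,-1.5],0.75],[[0,0,-1.58],[-19.2,-1.2,-1.5],0.75],[[0,0,-1.58],[-19.2,-1.2,-1.5],0.75],[[0,0,-1.58],[-19.2,-1.2,-1.5],0.75],[[0,0,-1.58],[-19.2,-1.2,-1.5],0.75],[[0,0,-1.58],[-19.2,-1.2,-1.5],0.75],[[0,0,-1.58],[-19.2,-1.2,-1.5],0.75],[[0,0,-1.58],[-19.2,-1.2,-1.5],0.75],[[0,0,-1.58],[-19.2,-1.2,-1.5],0.75],[[0,0,-1.58],[-19.2,-1.2,-1.5],0.75],[[0,0,-1.58],[-19.2,-1.2,-1.5],0.75],[[0,0,-1.58],[-19.2,-1.2,-1.5],0.75]]'
python3 - <<'E'
from h import *
d=snap("wrist","w5.png"); print(tool()[1],proj(d,(457,5,6)),proj(d,(457,149,6)))
E
```

```text
time_s: 9.13
tool_pos: [451.3, 4.5, 287.6]
tcp_rot: [-0.0, 0.706, 0.708, 0.0]
wrist_force: [-0.2, 0.0, -0.2]
finger_gap: 64.2
grip_force: 0.0
[451.33798325   4.58674599 287.62098857] (np.float64(326.78303804717024), np.float64(237.5304655088639)) (np.float64(328.5154655234433), np.float64(-22.75993079096355))
```

View pics/w5.png

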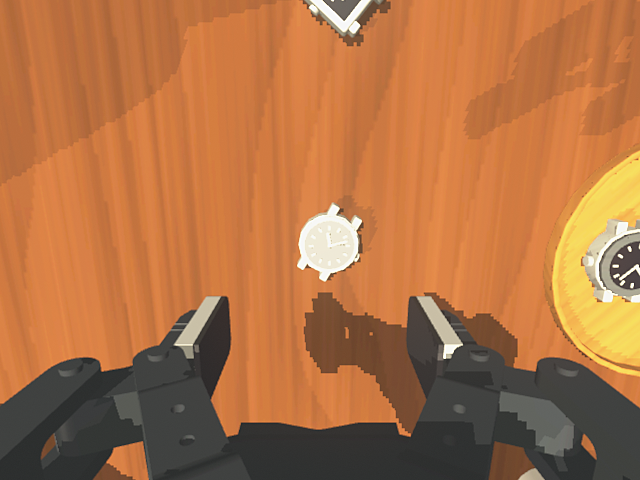

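Dress watch at (330,243), its lugs at (335,210)/(356,221) and (304,266)/(325,276). The diver lies flat in the dish at (620,262).

```bash
python3 - <<'E'
from h import *
d=snap("wrist")
c,a=watch(d,330,243,6,[(335,210),(356,221),(304,266),(325,276)],8,45)
X=cast(d,*c,6); plan(X[0],X[1],180,a); plan(X[0],X[1],170.5,a)
E
```

```text
blob [ 297  203   65   79 3292] [458.4   2.1] lug centre [458.8   1.5] len 40.7 w 14.7 axis deg 62.1
turn [-0.0, -0.0, -1.08] shift cm [-0.26, 0.71, 10.76] dist 10.8 rows~ 8.6
turn [-0.0, -0.0, -1.08] shift cm [-0.26, 0.71, 11.71] dist 11.7 rows~ 8.6
```

```bash
python3 -m jog '[[[0,0,-1.08],[-0.25,0.7,3],0.75],[[0,0,-1.08],[-0.25,0.7,5],0.75],[[0,0,-1.08],[-0.25,0.7,7],0.75],[[0,0,-1.08],[-0.25,0.7,7],0.75],[[0,0,-1.08],[-0.25,0.7,7],0.75],[[0,0,-1.08],[-0.25,0.7,7],0.75],[[0,0,-1.08],[-0.25,0.7,7],0.75],[[0,0,-1.08],[-0.25,0.7,7],0.75],[[0,0,-1.08],[-0.25,0.7,8],0.7],[[0,0,-1.08],[-0.25,0.7,10],0.68],[[0,0,-1.08],[-0.25,0.7,11],0.66],[[0,0,-1.08],[-0.25,0.7,11.4],0.65],[[0,0,-1.08],[-0.25,0.7,11.4],0.62],[[0,0,-1.08],[-0.25,0.7,11.4],0.6]]'
python3 - <<'E'
from h import *
d=snap("wrist","w6.png")
cv2.imwrite("pics/w6c.png",cv2.resize(d["img"][230:430,170:470],(600,400)))
E
```

```text
time_s: 10.4
tool_pos: [458.5, 2.5, 173.9]
tcp_rot: [-0.0, 0.24, 0.971, -0.0]
wrist_force: [-0.1, -0.1, 0.4]
finger_gap: 51.4
grip_force: 0.0
```

View pics/w6c.png

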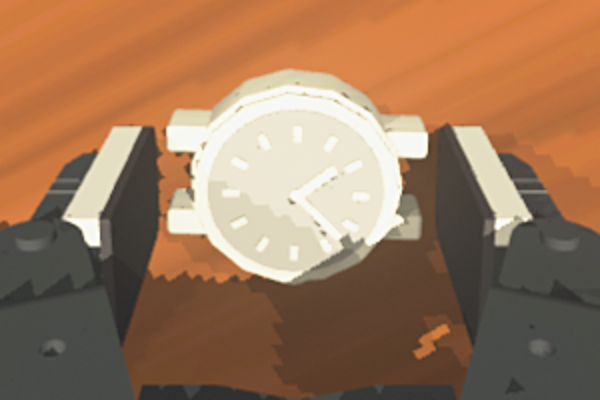

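The dress watch sits between the pads, aligned; its lugs are at crop rows 130 and 215. Lower 2 mm and grip.

```bash
python3 -m jog '[[[0,0,0],[0,0,0.15],0.58],[[0,0,0],[0,0,0.15],0.56],[[0,0,0],[0,0,0.15],0.45],[[0,0,0],[0,0,0.15],0.45],[[0,0,0],[0,0,0.15],0.45],[[0,0,0],[0,0,0.15],0.45],[[0,0,0],[0,0,0.15],0.45]]' 40; python3 -m jog '[[[0,0,0],[0,0,-0.2],0.45],[[0,0,0],[0,0,-0.6],0.45],[[0,0,0],[0,0,-2],0.45],[[0,0,0],[0,0,-3.5],0.45],[[0,0,0],[0,0,-3.5],0.45]]'
python3 - <<'E'
from h import *
plan(710,-8,205,90)
E
```

```text
time_s: 11.03
tool_pos: [458.5, 2.2, 172.9]
tcp_rot: [0.001, 0.24, 0.971, 0.0]
wrist_force: [-0.6, 0.6, 7.5]
finger_gap: 44.4
grip_force: 39.5
time_s: 11.45
tool_pos: [458.8, 2.3, 209.3]
tcp_rot: [0.001, 0.24, 0.971, 0.0]
wrist_force: [0.4, 0.2, -0.3]
finger_gap: 44.2
grip_force: 40.8
turn [0.003, -0.001, 2.657] shift cm [-22.7, 10.8, 0.49] dist 25.1 rows~ 21.3
```

```bash
python3 -m jog '[[[0,0,-0.04],[-1.5,0.7,-1.5],0.45],[[0,0,-0.1],[-4,1.9,-2],0.45],[[0,0,-0.18],[-7,3.3,-2],0.45],[[0,0,-0.26],[-10,4.8,-2],0.45],[[0,0,-0.34],[-13,6.2,-2],0.45],[[0,0,-0.42],[-16,7.6,-2],0.45],[[0,0,-0.48],[-19,9,-2],0.45],[[0,0,-0.485],[-21,10,-2],0.45],[[0,0,-0.485],[-22.2,10.6,-1],0.45],[[0,0,-0.485],[-22.7,10.8,0.5],0.45],[[0,0,-0.485],[-22.7,10.8,2],0.45],[[0,0,-0.485],[-22.7,10.8,2.5],0.45],[[0,0,-0.485],[-22.7,10.8,2.5],0.45],[[0,0,-0.485],[-22.7,10.8,2.5],0.45]]'
```

```text
time_s: 12.62
tool_pos: [708.6, -7.8, 181.7]
tcp_rot: [-0.001, -0.0, 1.0, -0.0]
wrist_force: [-0.5, 1.1, -0.4]
finger_gap: 44.2
grip_force: 40.8
```

```bash
python3 -m jog '[[[0,0,0],[0,0,0.2],0.45],[[0,0,0],[0,0,0.4],0.45],[[0,0,0],[0,0,0.4],0.45],[[0,0,0],[0,0,0.4],0.45]]';python3 -m jog '[[[0,0,0],[0,0,0.1],0.45],[[0,0,0],[0,0,0.15],0.45],[[0,0,0],[0,0,0.15],0.45]]'
```

```text
time_s: 12.95
tool_pos: [709.5, -8.0, 178.6]
tcp_rot: [0.0, -0.0, 1.0, -0.0]
wrist_force: [0.2, -0.1, -0.1]
finger_gap: 44.1
grip_force: 40.8
time_s: 13.2
tool_pos: [709.6, -8.0, 177.1]
tcp_rot: [0.0, -0.0, 1.0, -0.0]
wrist_force: [-1.1, -0.3, 3.0]
finger_gap: 44.4
grip_force: 41.1
```

```bash
python3 -m jog '[[[0,0,0],[0,0,0],0.62],[[0,0,0],[0,0,0],0.7],[[0,0,0],[0,0,0],0.75],[[0,0,0],[0,0,0],0.75],[[0,0,0],[0,0,-2],0.75],[[0,0,0],[0,0,-5],0.75],[[0,0,0],[0,0,-8],0.75],[[0,0,0],[0,0,-10],0.75]]'
python3 - <<'E'
from h import *
plan(452,146,285)
E
```

```text
time_s: 13.87
tool_pos: [709.9, -7.6, 279.4]
tcp_rot: [0.001, -0.0, 1.0, 0.0]
wrist_force: [0.9, 0.2, 0.9]
finger_gap: 64.0
grip_force: 0.0
turn [0.002, 0.001, 1.259] shift cm [25.78, 15.37, -0.6] dist 30.0 rows~ 10.1
```

```bash
python3 -m jog '[[[0,0,1.26],[25.8,15.4,-0.6],0.75],[[0,0,1.26],[25.8,15.4,-0.6],0.75],[[0,0,1.26],[25.8,15.4,-0.6],0.75],[[0,0,1.26],[25.8,15.4,-0.6],0.75],[[0,0,1.26],[25.8,15.4,-0.6],0.75],[[0,0,1.26],[25.8,15.4,-0.6],0.75],[[0,0,1.26],[25.8,15.4,-0.6],0.75],[[0,0,1.26],[25.8,15.4,-0.6],0.75],[[0,0,1.26],[25.8,15.4,-0.6],0.75],[[0,0,1.26],[25.8,15.4,-0.6],0.75],[[0,0,1.26],[25.8,15.4,-0.6],0.75],[[0,0,1.26],[25.8,15.4,-0.6],0.75],[[0,0,1.26],[25.8,15.4,-0.6],0.75]]'
python3 - <<'E'
from h import *
d=snap("wrist","w7.png"); print(tool()[1],proj(d,(457,149,6)))
E
```

```text
time_s: 14.95
tool_pos: [451.6, 146.0, 282.7]
tcp_rot: [0.0, 0.587, 0.809, 0.0]
wrist_force: [-0.1, 0.4, -0.1]
finger_gap: 63.9
grip_force: 0.0
[451.58032307 145.90703492 282.62262153] (np.float64(327.911279385033), np.float64(238.18110975692406))
```

View pics/w7.png

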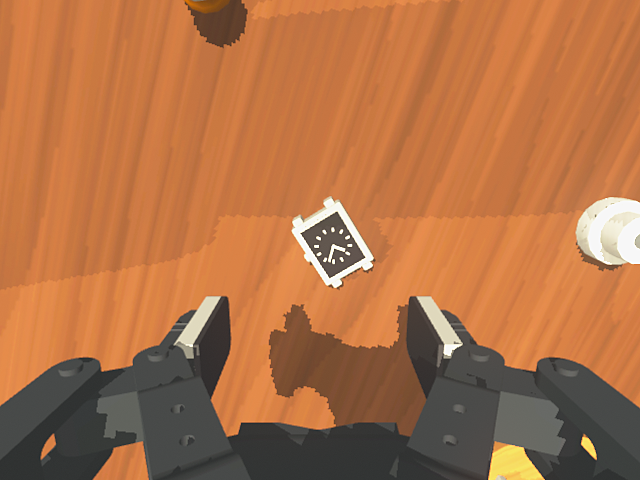

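Rect watch at (334,243), its lugs at (297,221)/(330,202) and (337,282)/(369,266), crown on the left. Pot at the top left, die_step on the right (613,232).

```bash
python3 - <<'E'
from h import *
d=snap("wrist")
c,a=watch(d,334,243,6,[(297,221),(330,202),(337,282),(369,266)],8,50)
X=cast(d,*c,6); X[:2]=X[:2]; plan(X[0],X[1],173.5,a)
E
```

```text
blob [ 292  196   82   92 4217] [460.2 147.1] lug centre [461.1 147.3] len 46.6 w 22.9 axis deg 139.7
turn [-0.0, -0.0, 1.017] shift cm [-0.14, 0.86, 10.91] dist 10.9 rows~ 8.1
```

```bash
python3 -m jog '[[[0,0,1.02],[-0.15,0.9,3],0.75],[[0,0,1.02],[-0.15,0.9,5],0.75],[[0,0,1.02],[-0.15,0.9,7],0.75],[[0,0,1.02],[-0.15,0.9,7],0.75],[[0,0,1.02],[-0.15,0.9,7],0.75],[[0,0,1.02],[-0.15,0.9,7],0.75],[[0,0,1.02],[-0.15,0.9,7],0.75],[[0,0,1.02],[-0.15,0.9,7],0.75],[[0,0,1.02],[-0.15,0.9,9],0.73],[[0,0,1.02],[-0.15,0.9,10],0.7],[[0,0,1.02],[-0.15,0.9,10.8],0.68],[[0,0,1.02],[-0.15,0.9,10.8],0.66],[[0,0,1.02],[-0.15,0.9,10.8],0.66]]'
python3 - <<'E'
from h import *
d=snap("wrist","w8.png")
cv2.imwrite("pics/w8c.png",cv2.resize(d["img"][230:430,170:470],(600,400)))
E
```

```text
time_s: 16.13
tool_pos: [460.5, 147.2, 174.4]
tcp_rot: [-0.0, 0.908, 0.418, -0.001]
wrist_force: [0.2, -0.3, 0.4]
finger_gap: 56.1
grip_force: 0.0
```

View pics/w8c.png

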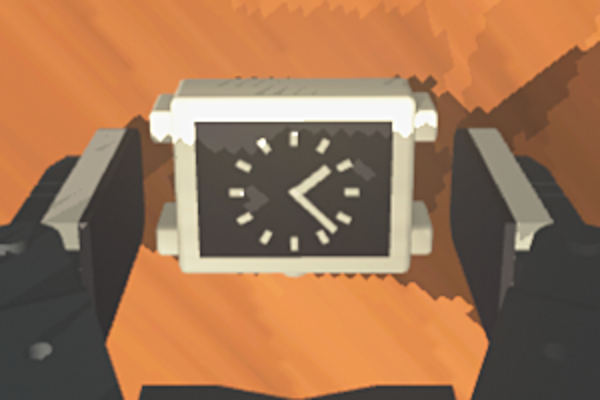

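Aligned between the pads. Grip and lift.

```bash
python3 -m jog '[[[0,0,0],[0,0,0.15],0.64],[[0,0,0],[0,0,0.15],0.62],[[0,0,0],[0,0,0.15],0.5],[[0,0,0],[0,0,0.15],0.5],[[0,0,0],[0,0,0.15],0.5],[[0,0,0],[0,0,0.15],0.5],[[0,0,0],[0,0,0.15],0.5]]' 40; python3 -m jog '[[[0,0,0],[0,0,-0.2],0.5],[[0,0,0],[0,0,-0.6],0.5],[[0,0,0],[0,0,-2],0.5],[[0,0,0],[0,0,-4.5],0.5],[[0,0,0],[0,0,-5.5],0.5],[[0,0,0],[0,0,-5.5],0.5]]'
python3 - <<'E'
from h import *
R,p=tool(); print("toolx",np.degrees(np.arctan2(R[1,0],R[0,0])),sensors.sense()["joint_positions"])
plan(513,-428,230,24.2)
plan(480,-150,230,24.2)
E
```

```text
time_s: 16.77
tool_pos: [460.7, 147.3, 174.0]
tcp_rot: [0.0, 0.909, 0.418, 0.001]
wrist_force: [-1.0, -0.4, 6.6]
finger_gap: 47.6
grip_force: 39.8
time_s: 17.27
tool_pos: [461.1, 147.4, 230.5]
tcp_rot: [0.0, 0.909, 0.418, 0.002]
wrist_force: [0.2, 1.0, -1.3]
finger_gap: 47.6
grip_force: 41.4
toolx 49.36439992023251 [-0.33916573  0.54701913 -0.09733604  2.1269949   0.11260366  0.46840634
 -1.23196484]
turn [0.004, -0.002, -1.132] shift cm [-40.29, 41.41, -0.01] dist 57.8 rows~ 13.9
turn [0.004, -0.002, -1.132] shift cm [-21.34, 20.8, 0.01] dist 29.8 rows~ 9.1
```

```bash
python3 -m jog '[[[0,0,-0.04],[-1,1,0],0.5],[[0,0,-0.12],[-3,3.1,0],0.5],[[0,0,-0.22],[-5.5,5.7,0],0.5],[[0,0,-0.32],[-8.3,8.5,0],0.5],[[0,0,-0.4],[-11.2,11.5,0],0.5],[[0,0,-0.48],[-14.1,14.5,0],0.5],[[0,0,-0.56],[-17,17.5,0],0.5],[[0,0,-0.64],[-19.9,20.5,0],0.5],[[0,0,-0.72],[-22.8,23.5,0],0.5],[[0,0,-0.8],[-25.7,26.5,0],0.5],[[0,0,-0.88],[-28.6,29.4,0],0.5],[[0,0,-0.96],[-31.5,32.4,0],0.5],[[0,0,-1.04],[-34.3,35.3,0],0.5],[[0,0,-1.1],[-37,38,0],0.5],[[0,0,-1.13],[-39,40.1,0.5],0.5],[[0,0,-1.13],[-40.1,41.2,2],0.5],[[0,0,-1.13],[-40.3,41.4,3.5],0.5],[[0,0,-1.13],[-40.3,41.4,4.3],0.5],[[0,0,-1.13],[-40.3,41.4,4.3],0.5],[[0,0,-1.13],[-40.3,41.4,4.3],0.5]]'
python3 - <<'E'
from h import *
d=snap("wrist","w9.png"); plan(513,-428,178,24.2)
h=cv2.cvtColor(d["img"],cv2.COLOR_BGR2HSV)
cv2.imwrite("pics/w9.png",d["img"])
E
```

```text
time_s: 18.93
tool_pos: [512.7, -426.1, 184.5]
tcp_rot: [-0.001, 0.543, 0.84, 0.001]
wrist_force: [0.1, 0.1, -0.3]
finger_gap: 47.1
grip_force: 41.3
turn [0.0, -0.001, 0.001] shift cm [-0.15, -0.08, 0.74] dist 0.8 rows~ 0.2
```

View pics/w9.png

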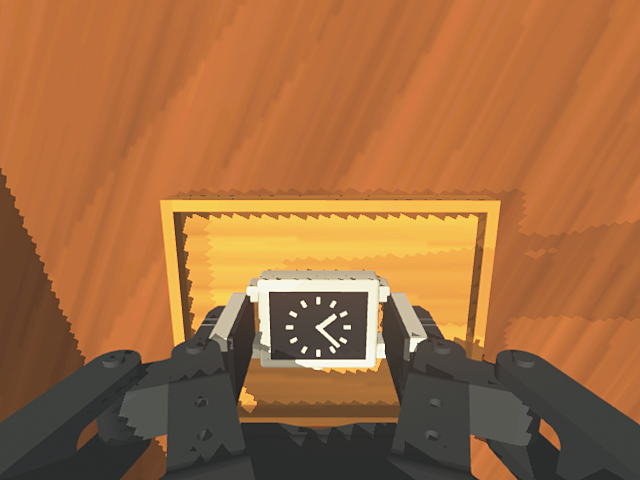

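The watch is level and aligned inside the oblong tray, whose walls run from (165,202) to (498,202). Lowering.

```bash
python3 -m jog '[[[0,0,0],[0,0,0.3],0.5],[[0,0,0],[0,0,0.5],0.5],[[0,0,0],[0,0,0.5],0.5],[[0,0,0],[0,0,0.5],0.5]]';python3 -m jog '[[[0,0,0],[0,0,0.1],0.5],[[0,0,0],[0,0,0.15],0.5],[[0,0,0],[0,0,0.15],0.5]]'
```

```text
time_s: 19.32
tool_pos: [512.5, -427.9, 180.5]
tcp_rot: [0.0, 0.544, 0.839, -0.0]
wrist_force: [0.7, 0.2, -0.8]
finger_gap: 47.4
grip_force: 41.3
time_s: 19.57
tool_pos: [512.3, -428.1, 178.7]
tcp_rot: [-0.0, 0.544, 0.839, -0.0]
wrist_force: [0.2, -1.1, -0.6]
finger_gap: 47.6
grip_force: 41.3
```

```bash
python3 -m jog '[[[0,0,0],[0,0,0.1],0.5],[[0,0,0],[0,0,0.1],0.5],[[0,0,0],[0,0,0.1],0.5]]';python3 -m jog '[[[0,0,0],[0,0,0.1],0.5],[[0,0,0],[0,0,0.1],0.5],[[0,0,0],[0,0,0.1],0.5]]'
```

```text
time_s: 19.82
tool_pos: [512.4, -428.1, 178.2]
tcp_rot: [0.0, 0.544, 0.839, -0.0]
wrist_force: [-1.4, 0.5, 5.1]
finger_gap: 47.2
grip_force: 42.0
time_s: 20.07
tool_pos: [512.4, -428.1, 178.0]
tcp_rot: [0.0, 0.544, 0.839, -0.0]
wrist_force: [-3.3, 2.9, 13.6]
finger_gap: 47.6
grip_force: 43.0
```

```bash
python3 -m jog '[[[0,0,0],[0,0,-0.05],0.62],[[0,0,0],[0,0,-0.05],0.7],[[0,0,0],[0,0,-0.05],0.73],[[0,0,0],[0,0,-0.05],0.73],[[0,0,0],[0,0,-2],0.73],[[0,0,0],[0,0,-5],0.75],[[0,0,0],[0,0,-8],0.8],[[0,0,0],[0,0,-10],0.8]]'
python3 - <<'E'
from h import *
plan(610,-190,285)
E
```

```text
time_s: 20.73
tool_pos: [512.8, -428.1, 279.1]
tcp_rot: [0.001, 0.544, 0.839, 0.0]
wrist_force: [0.9, 0.4, -0.9]
finger_gap: 68.2
grip_force: 0.0
turn [0.002, 0.001, 0.723] shift cm [17.76, 18.6, -0.59] dist 25.7 rows~ 6.2
```

```bash
python3 -m jog '[[[0,0,0.72],[17.8,18.6,-0.6],0.8],[[0,0,0.72],[17.8,18.6,-0.6],0.8],[[0,0,0.72],[17.8,18.6,-0.6],0.8],[[0,0,0.72],[17.8,18.6,-0.6],0.8],[[0,0,0.72],[17.8,18.6,-0.6],0.8],[[0,0,0.72],[17.8,18.6,-0.6],0.8],[[0,0,0.72],[17.8,18.6,-0.6],0.8],[[0,0,0.72],[17.8,18.6,-0.6],0.8],[[0,0,0.72],[17.8,18.6,-0.6],0.8],[[0,0,0.72],[17.8,18.6,-0.6],0.8]]'
cat >> h.py <<'E'
def die(d,u,v,z,dia,thr):
    """top disc: bright, unsaturated contour near (u,v), cast at height z, min enclosing circle"""
    h=cv2.cvtColor(d["img"],cv2.COLOR_BGR2HSV); m=((h[...,1]<70)&(h[...,2]>thr)).astype(np.uint8)
    k=np.zeros_like(m); cv2.circle(k,(int(u),int(v)),70,1,-1); m*=k
    c=max(cv2.findContours(m,0,2)[0],key=cv2.contourArea).reshape(-1,2)
    P=np.array([cast(d,*q,z)[:2] for q in c],np.float32); print("blob",c.mean(0),cv2.minEnclosingCircle(P),"box",np.ptp(P,0)); 
E
python3 - <<'E'
from h import *
d=snap("wrist","w10.png"); u,v=proj(d,(617,-192,26)); print(u,v)
for t in(150,200,235): die(d,u,v,26,44,t)
plan(617,-192,185)
E
```

```text
time_s: 21.57
tool_pos: [608.9, -190.9, 282.4]
tcp_rot: [0.0, 0.805, 0.594, -0.001]
wrist_force: [-0.3, -1.3, 0.3]
finger_gap: 68.3
grip_force: 0.0
331.6681019551413 246.91909815039278
blob [345.75862069 244.55172414] ((624.400390625, -193.09674072265625), 23.80596160888672) box [43.08545  47.277557]
blob [345.73504274 244.42735043] ((624.400390625, -193.09674072265625), 23.80596160888672) box [43.08545  47.277557]
blob [345.17094017 243.24786325] ((624.400390625, -193.09674072265625), 23.80596160888672) box [43.08545  47.277557]
turn [-0.001, 0.001, 0.001] shift cm [0.2, 0.81, 9.74] dist 9.8 rows~ 2.3
```

View pics/w10.png

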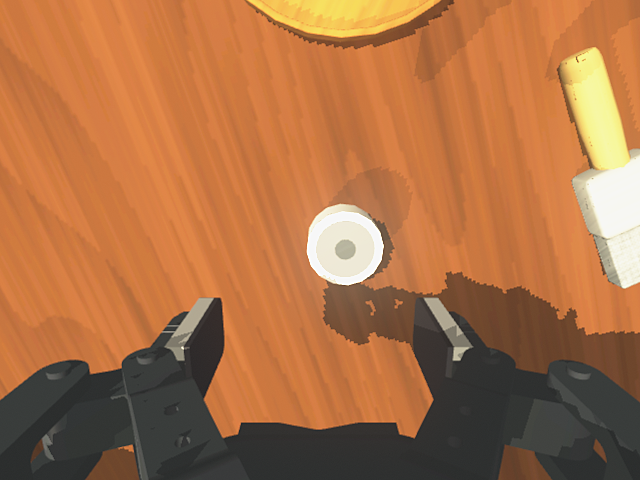

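Cup top disc centre is at (346,249); the twin scene measurement agrees to about 7 mm.

```bash
python3 - <<'E'
from h import *
d=snap("wrist"); X=cast(d,346,249,26); print(X); plan(X[0],X[1],184)
E
```

```text
[ 624.25870274 -196.103859     26.        ]
turn [-0.0, 0.001, 0.003] shift cm [0.03, 1.62, 9.84] dist 10.0 rows~ 2.4
```

```bash
python3 -m jog '[[[0,0,0],[0,1,2],0.8],[[0,0,0],[0,1.4,5],0.8],[[0,0,0],[0,1.4,8],0.8],[[0,0,0],[0,1.4,9.3],0.8],[[0,0,0],[0,1.4,9.8],0.8],[[0,0,0],[0,1.4,9.8],0.6],[[0,0,0],[0,1.4,9.8],0.5],[[0,0,0],[0,1.4,9.8],0.4],[[0,0,0],[0,1.4,9.8],0.4],[[0,0,0],[0,1.4,9.8],0.4],[[0,0,0],[0,1.4,9.8],0.4],[[0,0,0],[0,1.4,9.8],0.4]]' 40
```

```text
time_s: 22.67
tool_pos: [623.2, -193.9, 186.2]
tcp_rot: [0.001, 0.805, 0.594, 0.001]
wrist_force: [-1.3, -1.1, 7.5]
finger_gap: 42.4
grip_force: 41.2
```

```bash
python3 -m jog '[[[0,0,0],[0,0,-1],0.4],[[0,0,0],[0,0,-3],0.4],[[0,0,0],[0,0,-5],0.4],[[0,0,0],[0,0,-6.5],0.4],[[0,0,0],[0,0,-6.5],0.4]]'
python3 - <<'E'
from h import *
plan(526,440,250,-10.6)
E
```

```text
time_s: 23.08
tool_pos: [623.8, -193.8, 253.9]
tcp_rot: [0.002, 0.805, 0.594, 0.002]
wrist_force: [0.6, 0.5, -0.6]
finger_gap: 42.3
grip_force: 40.7
turn [0.006, -0.0, -0.114] shift cm [57.69, -28.02, 0.25] dist 64.1 rows~ 15.4
```

```bash
python3 -m jog '[[[0,0,0],[1,-0.5,0],0.4],[[0,0,0],[3,-1.5,0],0.4],[[0,0,0],[6,-2.9,0],0.4],[[0,0,0],[9.6,-4.7,0],0.4],[[0,0,-0.02],[13.2,-6.4,0],0.4],[[0,0,-0.04],[16.8,-8.2,0],0.4],[[0,0,-0.05],[20.4,-9.9,0],0.4],[[0,0,-0.06],[24,-11.7,0],0.4],[[0,0,-0.07],[27.6,-13.4,0],0.4],[[0,0,-0.08],[31.2,-15.2,0],0.4],[[0,0,-0.09],[34.8,-16.9,0],0.4],[[0,0,-0.1],[38.4,-18.7,0],0.4],[[0,0,-0.11],[42,-20.4,0],0.4],[[0,0,-0.114],[45.6,-22.1,0],0.4],[[0,0,-0.114],[49.2,-23.9,0],0.4],[[0,0,-0.114],[52.8,-25.6,0],0.4],[[0,0,-0.114],[55.5,-27,0],0.4],[[0,0,-0.114],[57.2,-27.8,0],0.4],[[0,0,-0.114],[57.7,-28,0],0.4],[[0,0,-0.114],[57.7,-28,0],0.4]]'
python3 - <<'E'
from h import *
plan(526,440,196,-10.6)
E
```

```text
time_s: 24.75
tool_pos: [523.1, 442.2, 248.6]
tcp_rot: [-0.001, 0.768, 0.64, -0.001]
wrist_force: [0.3, -0.6, 0.1]
finger_gap: 42.2
grip_force: 40.7
turn [-0.002, 0.0, 0.004] shift cm [-0.16, 0.33, 5.25] dist 5.3 rows~ 1.3
```

```bash
python3 -m jog '[[[0,0,0],[-0.1,0.2,2],0.4],[[0,0,0],[-0.15,0.3,4],0.4],[[0,0,0],[-0.15,0.3,5],0.4],[[0,0,0],[-0.15,0.3,5.3],0.4],[[0,0,0],[-0.15,0.3,5.3],0.4],[[0,0,0],[-0.15,0.3,5.3],0.4]]'
python3 - <<'E'
from h import *
d=snap("wrist","w11.png"); R,p=tool(); print(p)
A=snap("scene"); cv2.imwrite("pics/s11.png",np.hstack([cv2.resize(A["img"][215:305,390:490],(400,360)),cv2.resize(d["img"],(400,300))[:,:] if 0 else cv2.resize(d["img"],(400,360))]))
E
```

```text
time_s: 25.25
tool_pos: [528.1, 437.8, 197.3]
tcp_rot: [-0.0, 0.77, 0.639, 0.0]
wrist_force: [-0.1, -0.0, -0.0]
finger_gap: 41.9
grip_force: 40.6
[528.17147709 438.06345401 197.71415477]
```

View pics/s11.png

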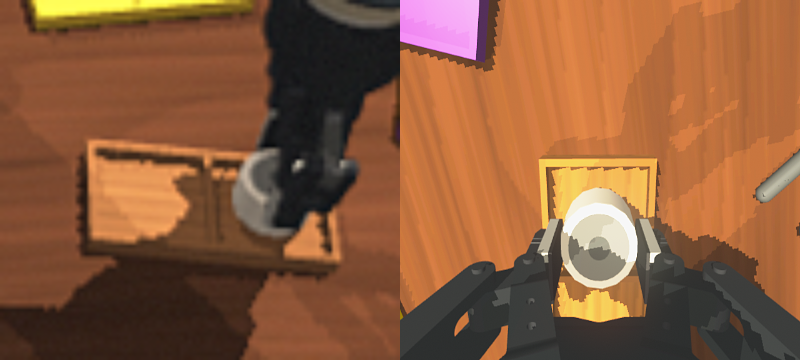

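The scene crop and wrist view show the cup over the far bay, with the tray's far corners at wrist (224,212) and (411,212). That was my last picture. I'll check the corners numerically.

```bash
python3 - <<'E'
from h import *
d=snap("wrist"); a=cast(d,224,212,12)[:2];b=cast(d,411,212,12)[:2]; m=(a+b)/2
x=(b-a)/np.linalg.norm(b-a); y=np.array([-x[1],x[0]]); y=y*np.sign(y[1])
print(a,b,np.linalg.norm(b-a),"yaw",np.degrees(np.arctan2(x[1],x[0])),"centre",m-70*y,"bay+",m-36*y,"bay-",m-104*y,tool()[1])
E
```

```text
[500.15204612 479.73679098] [570.10738469 466.49109698] 71.19829916632575 yaw -10.721741920411567 centre [522.10695235 404.33598499] bay+ [528.43229441 437.74242221] bay- [515.7816103  370.92954777] [528.10507516 438.25566024 197.84318844]
```

Size (71.2 against 72 mm) and yaw agree; the bay centre is (528,438), right where the tool is. Lowering.

```bash
python3 -m jog '[[[0,0,0],[0,0,0.3],0.4],[[0,0,0],[0,0,0.6],0.4],[[0,0,0],[0,0,0.6],0.4],[[0,0,0],[0,0,0.6],0.4]]';python3 -m jog '[[[0,0,0],[0,0,0.1],0.4],[[0,0,0],[0,0,0.1],0.4],[[0,0,0],[0,0,0.1],0.4]]'
```

```text
time_s: 25.73
tool_pos: [527.7, 438.1, 190.5]
tcp_rot: [0.0, 0.769, 0.639, -0.0]
wrist_force: [-0.5, -0.1, 0.1]
finger_gap: 42.3
grip_force: 40.8
time_s: 25.98
tool_pos: [527.8, 438.1, 190.2]
tcp_rot: [0.0, 0.769, 0.639, 0.0]
wrist_force: [-2.3, -1.4, 5.5]
finger_gap: 42.3
grip_force: 41.2
```

```bash
python3 -m jog '[[[0,0,0],[0,0,0],0.55],[[0,0,0],[0,0,0],0.62],[[0,0,0],[0,0,0],0.7],[[0,0,0],[0,0,0],0.7],[[0,0,0],[0,0,-2],0.7],[[0,0,0],[0,0,-5],0.7],[[0,0,0],[0,0,-8],0.7],[[0,0,0],[0,0,-10],0.7]]'
python3 - <<'E'
from h import *
plan(610,205,300)
E
```

```text
time_s: 26.65
tool_pos: [528.1, 438.5, 292.4]
tcp_rot: [-0.0, 0.769, 0.639, 0.001]
wrist_force: [0.5, 0.0, 0.3]
finger_gap: 59.6
grip_force: 0.0
turn [0.002, -0.002, -0.509] shift cm [-21.44, 12.35, -0.79] dist 24.8 rows~ 5.9
```

```bash
python3 -m jog '[[[0,0,-0.51],[-21.4,12.3,-0.8],0.7],[[0,0,-0.51],[-21.4,12.3,-0.8],0.7],[[0,0,-0.51],[-21.4,12.3,-0.8],0.7],[[0,0,-0.51],[-21.4,12.3,-0.8],0.7],[[0,0,-0.51],[-21.4,12.3,-0.8],0.7],[[0,0,-0.51],[-21.4,12.3,-0.8],0.7],[[0,0,-0.51],[-21.4,12.3,-0.8],0.7],[[0,0,-0.51],[-21.4,12.3,-0.8],0.7],[[0,0,-0.51],[-21.4,12.3,-0.8],0.7]]'
python3 - <<'E'
from h import *
d=snap("wrist","w12.png"); u,v=proj(d,(617,210,30)); print(u,v)
# whole silhouette and bright inner discs
h=cv2.cvtColor(d["img"],cv2.COLOR_BGR2HSV)
m=(h[...,1]<90).astype(np.uint8); k=np.zeros_like(m); cv2.circle(k,(int(u),int(v)),65,1,-1); m*=k
n,l,st,ce=cv2.connectedComponentsWithStats(m); i=1+st[1:,4].argmax(); print("silh",st[i],ce[i])
g=cv2.GaussianBlur(cv2.cvtColor(d["img"],cv2.COLOR_BGR2GRAY),(3,3),0)
c=cv2.HoughCircles(g[100:400],cv2.HOUGH_GRADIENT,1,5,param1=80,param2=14,minRadius=16,maxRadius=45)
for q in (c[0][:8] if c is not None else []):
    q=q+[0,100,0]
    if abs(q[0]-u)<60 and abs(q[1]-v)<60: print(q,[cast(d,q[0],q[1],z)[:2].round(1).tolist() for z in(14,30)])
# dark hole in the top
hh=g.copy(); y0,x0=int(v)-45,int(u)-45; sub=d["img"][y0:y0+90:4,x0:x0+90:4].mean(2).astype(int)
for r in sub: print(' '.join('%3d'%q for q in r))
print(x0,y0)
E
```

```text
time_s: 27.4
tool_pos: [609.2, 205.4, 297.7]
tcp_rot: [-0.0, 0.584, 0.812, 0.0]
wrist_force: [-0.3, 0.5, -0.2]
finger_gap: 59.7
grip_force: 0.0
332.8718960897372 241.16255870103396
silh [ 307  206   62   63 3129] [337.31255992 237.31927133]
[337.5        237.5         31.29999924] [[620.9, 209.3], [618.9, 213.0]]
[330.5        240.5         37.70000076] [[617.4, 206.1], [615.5, 209.9]]
[338.5        244.5         24.89999962] [[623.0, 205.2], [620.8, 209.1]]
[342.5        241.5         25.10000038] [[624.8, 207.9], [622.5, 211.6]]
[337.5 232.5  28. ] [[619.8, 212.4], [617.9, 215.9]]
[339.5        250.5         26.79999924] [[624.9, 201.6], [622.6, 205.8]]
123 131 130 126 125 123 130 132 134 135 135 143 136 133 131 143 141 135 133 128 127 123 125
131 131 129 126 126 124 131 135 135 135 140 142 137 134 135 144 138 136 131 129 127 123 127
132 131 129 124 125 128 133 137 136 137 144 137 130 129 135 145 137 135 131 130 127 127 128
133 130 128 126 126 132 135 137 136 143 226 232 228 224 223 219 128 136 133 130 126 121 131
133 131 127 127 127 133 137 136 220 227 248 247 247 247 247 247 249 
[... 987 characters left out ...]
 247 247 248 247 247 247 247 249 164 141 149 148
142 138 147 148 150 151 154 175 247 247 247 247 247 247 247 247 247 250 149 150 149 150 148
141 137 152 147 153 149 152 150 105 253 248 247 247 247 247 248 255 107  99 146 149 148 147
138 142 149 147 154 147 151 149 150 153 136 250 248 248 244  86 101 100 145 148 152 148 148
137 145 146 149 152 145 152 148 151 152 149 150 140 104  96 100 134 144 137 148 149 147 146
137 150 148 152 150 146 147 147 150 148 149 149 149 150 143 142 142 141 142 152 147 147 146
141 148 148 152 145 149 145 147 153 146 148 148 148 145 140 141 141 135 148 150 146 146 145
146 148 149 150 143 148 145 149 148 146 147 147 147 142 139 139 140 135 148 146 146 146 144
287 196
```

Stub top centre at (339,246.5) and foot circle at (337.5,237.5) both give (621,208.5). I'll grip the stub with the tips about 17 mm up.

```bash
python3 - <<'E'
from h import *
plan(621,208.5,190.5)
E
```

```text
turn [0.0, -0.001, 0.003] shift cm [-0.21, 1.21, 10.73] dist 10.8 rows~ 2.6
```

```bash
python3 -m jog '[[[0,0,0],[-0.2,1.2,2],0.7],[[0,0,0],[-0.2,1.2,5],0.7],[[0,0,0],[-0.2,1.2,8],0.7],[[0,0,0],[-0.2,1.2,10],0.7],[[0,0,0],[-0.2,1.2,10.7],0.6],[[0,0,0],[-0.2,1.2,10.7],0.5],[[0,0,0],[-0.2,1.2,10.7],0.4],[[0,0,0],[-0.2,1.2,10.7],0.2],[[0,0,0],[-0.2,1.2,10.7],0.2],[[0,0,0],[-0.2,1.2,10.7],0.2],[[0,0,0],[-0.2,1.2,10.7],0.2],[[0,0,0],[-0.2,1.2,10.7],0.2],[[0,0,0],[-0.2,1.2,10.7],0.2]]' 40
```

```text
time_s: 28.53
tool_pos: [621.8, 207.5, 192.3]
tcp_rot: [0.001, 0.583, 0.812, 0.001]
wrist_force: [-1.1, 0.7, 7.8]
finger_gap: 26.0
grip_force: 39.9
```

```bash
python3 -m jog '[[[0,0,0],[0,0,-1],0.2],[[0,0,0],[0,0,-3],0.2],[[0,0,0],[0,0,-5],0.2],[[0,0,0],[0,0,-5.5],0.2],[[0,0,0],[0,0,-5.5],0.2]]'
python3 - <<'E'
from h import *
plan(516,371,247,-10.6); plan(516,371,203,-10.6)
E
```

```text
time_s: 28.95
tool_pos: [621.9, 207.1, 248.0]
tcp_rot: [0.001, 0.584, 0.812, 0.001]
wrist_force: [0.4, 0.8, -0.1]
finger_gap: 25.8
grip_force: 39.4
turn [0.004, -0.001, 0.51] shift cm [18.91, -4.81, 0.09] dist 19.5 rows~ 4.7
turn [0.004, -0.001, 0.51] shift cm [18.91, -4.83, 4.49] dist 20.0 rows~ 4.8
```

```bash
python3 -m jog '[[[0,0,0.05],[1.5,-0.4,0],0.2],[[0,0,0.13],[4,-1,0],0.2],[[0,0,0.23],[7,-1.8,0],0.2],[[0,0,0.33],[10.5,-2.7,0],0.2],[[0,0,0.43],[14,-3.6,0],0.2],[[0,0,0.51],[17,-4.3,0],0.2],[[0,0,0.51],[18.5,-4.7,0],0.2],[[0,0,0.51],[18.9,-4.8,0.5],0.2],[[0,0,0.51],[18.9,-4.8,2],0.2],[[0,0,0.51],[18.9,-4.8,3.5],0.2],[[0,0,0.51],[18.9,-4.8,4.3],0.2],[[0,0,0.51],[18.9,-4.8,4.3],0.2],[[0,0,0.51],[18.9,-4.8,4.3],0.2]]'
python3 - <<'E'
from h import *
plan(516,371,196.5,-10.6)
E
```

```text
time_s: 30.03
tool_pos: [515.9, 369.9, 202.0]
tcp_rot: [0.0, 0.77, 0.638, -0.001]
wrist_force: [-0.5, 0.1, -0.3]
finger_gap: 25.9
grip_force: 39.4
turn [-0.001, 0.001, -0.001] shift cm [0.11, -0.01, 0.55] dist 0.6 rows~ 0.1
```

```bash
python3 -m jog '[[[0,0,0],[0.1,0,0.3],0.2],[[0,0,0],[0.1,0,0.45],0.2],[[0,0,0],[0.1,0,0.45],0.2],[[0,0,0],[0.1,0,0.45],0.2]]';python3 -m jog '[[[0,0,0],[0,0,0.1],0.2],[[0,0,0],[0,0,0.1],0.2],[[0,0,0],[0,0,0.1],0.2]]'
```

```text
time_s: 30.37
tool_pos: [515.9, 371.8, 198.5]
tcp_rot: [0.0, 0.769, 0.639, 0.0]
wrist_force: [0.5, -0.7, -0.5]
finger_gap: 25.9
grip_force: 39.4
time_s: 30.62
tool_pos: [515.7, 371.8, 197.3]
tcp_rot: [0.0, 0.769, 0.639, 0.0]
wrist_force: [-0.1, 0.8, -0.8]
finger_gap: 26.1
grip_force: 39.4
```

```bash
python3 -m jog '[[[0,0,0],[0,0,0.1],0.2],[[0,0,0],[0,0,0.1],0.2],[[0,0,0],[0,0,0.1],0.2]]';python3 -m jog '[[[0,0,0],[0,0,0.1],0.2],[[0,0,0],[0,0,0.1],0.2],[[0,0,0],[0,0,0.1],0.2]]'
```

```text
time_s: 30.87
tool_pos: [515.8, 371.9, 196.4]
tcp_rot: [0.0, 0.769, 0.639, 0.0]
wrist_force: [-1.3, -0.7, 1.8]
finger_gap: 26.0
grip_force: 39.7
time_s: 31.12
tool_pos: [515.7, 371.9, 196.3]
tcp_rot: [0.0, 0.769, 0.639, 0.0]
wrist_force: [-2.4, -2.0, 12.1]
finger_gap: 25.9
grip_force: 40.6
```

Down. Release, then rise and back off towards the robot's free side.

```bash
python3 -m jog '[[[0,0,0],[0,0,-0.1],0.3],[[0,0,0],[0,0,-0.1],0.42],[[0,0,0],[0,0,-0.1],0.5],[[0,0,0],[0,0,-0.1],0.5],[[0,0,0],[0,0,-2],0.5],[[0,0,0],[0,0,-5],0.5],[[0,0,0],[0,0,-9],0.5],[[0,0,0],[0,0,-13],0.5],[[0,0,0],[0,0,-15],0.5],[[0,0,0],[0,0,-15],0.5],[[0,0,0],[0,0,-15],0.5],[[0,0,0],[0,0,-15],0.5]]'
python3 - <<'E'
from h import *
d=snap("wrist","w13.png");A=snap("scene","s13.png");B=snap("side","d13.png"); print(tool()[1])
def blobs(D,X,r,z,f):
    u,v=proj(D,X); h=cv2.cvtColor(D["img"],cv2.COLOR_BGR2HSV); m=f(h).astype(np.uint8); k=np.zeros_like(m); cv2.circle(k,(int(u),int(v)),r,1,-1)
    n,l,st,ce=cv2.connectedComponentsWithStats(m*k)
    for i in range(1,n):
        if st[i,4]>25: print("  ",st[i].tolist(),cast(D,*ce[i],z)[:2].round(1))
low=lambda h:h[...,1]<80
for n,X,z in(("step",(516,371,20),20),("cup",(528,438,18),18)):
    for t,D,r in(("wrist",d,55),("scene",A,20),("side",B,20)): print(n,t); blobs(D,X,r,z,low)
for n,X,z in(("diver",(643,-8,10),10),("dress",(709,-8,9),9),("rect",(512,-428,9),9)):
    for t,D in(("scene",A),("side",B)): print(n,t); blobs(D,X,18,z,low)
E
```

```text
time_s: 32.12
tool_pos: [515.5, 371.5, 344.2]
tcp_rot: [0.0, 0.769, 0.639, -0.001]
wrist_force: [0.8, 0.3, 0.7]
finger_gap: 43.0
grip_force: 0.0
[515.4797432  371.56627986 343.59814008]
step wrist
   [292, 194, 54, 55, 2274] [516.2 373.3]
step scene
   [419, 253, 19, 20, 278] [517.9 370.8]
step side
   [232, 314, 19, 21, 308] [512.  376.6]
   [225, 334, 10, 7, 26] [522.2 414.5]
cup wrist
   [286, 93, 66, 69, 3492] [528.  437.4]
cup scene
   [447, 254, 23, 22, 375] [526.4 438.2]
cup side
   [213, 334, 22, 25, 448] [525.8 438.2]
diver scene
   [251, 311, 26, 21, 387] [642.1  -8.2]
diver side
   [229, 197, 27, 32, 495] [657.6   3. ]
dress scene
   [253, 340, 23, 20, 335] [707.1  -8.4]
dress side
   [210, 189, 28, 10, 171] [737.6 -63.4]
   [206, 199, 37, 27, 671] [700.   11.9]
rect scene
   [65, 270, 19, 23, 310] [ 509.7 -429.7]
rect side
   [326, 135, 16, 9, 97] [ 510.8 -426.6]
```

All five are where they should be in at least two views. Handing in.

```bash
python3 -c "
from workcell import env; print(env.close_job())"
```

```text
the job is handed in; nothing more can be done
None
```

I sorted all five pieces and handed the job in at about 32 s: both round watches are in the round dish, the rectangular watch is in the oblong tray, and there is one die in each bay of the wooden twin tray. Every piece was felt to touch down before release and its position was checked by camera afterwards, but the hand-in returned no verdict.

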